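# Bring the laminator's handwheel to its loading mark

## Robot

A 7-joint arm with a two-finger parallel gripper is mounted at the origin on the work surface. World frame = base frame: x ahead of the robot, y to its left, z up, the work surface at z = 0. Lengths are in m, angles in rad, forces in N, time in s.
With the tool pointing down it reaches from about 0.35 to 0.9 m from the base axis. Payload 8.1 kg.
Tool frame: the origin (TCP) lies midway between the tips of the shut fingers; the grasp point (between the pads) lies 19 mm behind it (arm.hold_point_z is the z of the grasp point in the tool frame, in m); z points along the fingers, y is the line along which they close (so a half turn about z gives the same grasp; the last joint's range is limited). The gripper opens to 92 mm and grips with 3 to 60 N. Pads are 19 mm wide; open, the fingers measure 130 mm over their backs; the gripper's body (75 mm by 190 mm) begins 47 mm behind the grasp point.
Start: joints at [1.07, 0.434, 0.025, 1.573, -0.012, 1.134, -0.075], TCP at [0.242, -0.576, 0.227] pointing down, gripper open.
Joint ranges: [-2.62, 2.62], [-0.44, 2.09], [-1.27, 1.32], [0.08, 2.57], [-1.32, 4.46], [0.12, 2], [-2.74, 2.74]. Speed limits (rad/s): [2.22, 2.22, 3.01, 3.01, 3.14, 3.14, 3.14].

## Interface

Orientations are given as a rotation vector (axis times angle).
In Python, from cell import arm, get_image, camera_params, job gives the robot as it stands.
- The arm moves only by the tool send_rows, never from a script. Its argument "deltas" is a list of rows, each a list of 3 entries, a list of its own where there are three numbers: the shift along the world's x, y, z in m, then the turn, a rotation vector about the world's x, y, z in rad, then the finger opening in m, from 0 to 0.0918. In form: [[[tx, ty, tz], [ax, ay, az], gripper], ...]. A call has exactly 10 rows; each row shifts and turns the commanded pose from where the row before left it; what a row does not reach is not made up. A row lasts 1/10 s, in which the tool goes at most 50 mm and 8.59 degrees, less where a joint would pass 70% of its speed; a pose out of reach is approached as far as the arm can. A call with a gripper value outside its range is refused whole. The fingers move at their own pace and stop on an object; "force" is the grip in N (left out, the last holds). Time passes only in rows, so rows that do not move let the fingers close, or fill a call up. It gives the time, the measured TCP pose, the force and the opening at its end, in the units of the state.
- arm.observe(): the state, without advancing time (a new reading comes with each control period).
- get_image(name): name is "side" or "top"; returns the picture (420x560x3 uint8, red, green, blue); there is no depth.
- camera_params(name): a dict with "fov_y" (degrees; the focal length in pixels is half the picture's height over the tangent of half this angle, whatever the lens; pixels are square), "cx", "cy" (the principal point, pixels), "distortion" ([k1, k2, p1, p2, k3] as OpenCV has them; the pictures are not rectified), "rvec" (rotation vector, rad) and "tvec" (3), from world to camera coordinates, as OpenCV has them. Camera axes: x right, y down, z forward; pixel columns grow to the right and rows downward; lengths in m; the calibration is good to about 2 mm. A picture is of the moment at which its call begins. camera_params takes no time and is no camera call.
- job.sign_off(): hands the job in, once; it reports no verdict.
The state is a dict: "clock": time; "joints": joint angles; "dq": joint speeds; "joint_efforts": joint torques, N m; "position": TCP position; "ee_rot": TCP orientation; "force": force on the tool from outside, world axes, zero at the start; "ft_torque": the same for the moment, N m; "width": opening from 0.0 (shut) to 1.0 (fully open).
Only numpy, scipy, OpenCV 4.12 (cv2) and the standard library are available. Lean on these libraries where they do the work, as an engineer would, in place of code of your own. Each camera call takes 0.05 s, during which the arm holds its last target. There are 200 camera calls.

## Task

Turn the laminator's handwheel by gently pushing its spokes round, one after another, with the fingertips, until the short stem on its hub points straight up, then leave the wheel standing still there. Only push: do not grip the wheel or fling it round, and leave the bottle, tape and other loose things on the bench where they are.

Things in the scene. Friction and masses are not known exactly. Their poses are not given: they have to be found in the camera images.
- wheel: Upright steel handwheel on the end of the laminator; turns either way, no end stop. Origin: hub centre, 150 mm above the table, in the plane of the spokes. Own y: the level axle, pointing out of the face, away from the machine; own z: along the stem, turns with the wheel. Hub disc 88 dia, 20 thick. Stiff bearing: 2 to 3 N at a ball turns it; stays where left.
- spoke_end (a point): Centre of the black end ball (26 mm dia) of the spoke 36 degrees from the stem, towards the wheel's own +x; 125 mm from the axle. Five alike straight round spokes, 9 mm dia, square to the axle through the hub centre, 36, 108, 180, 252 and 324 degrees from the stem, each with such a ball. No rim: the gaps between spokes are open outwards.
- laminator: White and grey desktop roll laminator that the wheel drives, fixed to the table, 190 mm high. Origin on the table right below the hub centre; its y axis is the wheel's y axis, z up. The machine lies behind the wheel, from y = -50 (face of the near end cheek, 130 wide in x) to y = -270 mm; trays reach to x = +-106 mm at 124 mm height.
- stem_tip (a point): Outer end of the wheel's stem: the one short steel stub, like a tyre valve (20 dia stepping to 14), with no ball, standing radially out of the hub midway between two spokes; its end lies 75 mm from the axle.
- bottle: Bystander: white plastic solvent bottle, 52 dia x 140 high mm; origin at the centre of its underside.
- tape_roll: Bystander: amber roll of tape lying flat, 80 outer dia, 24 high mm; origin at the centre of its underside.
- screwdriver: Bystander: screwdriver with a black handle lying on the table, about 170 mm long; origin near the middle of its length, on the table.
- ring_light: Bystander: white ring light lying flat, 104 outer dia, 22 high mm; origin at the centre of its underside.
- jar: Bystander: low glass jar with a metal lid, 56 dia x 50 high mm; origin at the centre of its underside.
- parts_tray: Bystander: small grey open tray, 110 x 80 x 35 high mm; origin at the centre of its underside.

How it is judged:
By the outcome, as a careful person would: the job done as asked, in the order asked, and still so for the second after the job is handed in, with the robot touching nothing.
It also fails if it takes over 64 s, if anything falls off the work surface, if the arm or the gripper's body presses on something with over 40 N, if the wrist force passes 120 N, or if a joint passes its speed limit or range.

## Working session

There is one attempt and no reset: what is moved stays moved. The work goes in short steps, Python scripts to look and compute and a tool call to move; the robot and the scene stay as the last step left them, time stands still between calls to the robot, and variables do not carry over. Pictures are saved under pics/ and viewed, on a budget of 10 in all, crops included, one or two more only if the job needs it, and the job is handed in when it is done.

Besides the shell and the picture viewer there is one more tool, called after ">>>" by a JSON object that holds its "name" and its "arguments", one argument or row to a line. send_rows: Moves the arm, as the interface text tells. Its arguments: {"type":"object","properties":{"deltas":{"type":"array","items":{"type":"array"}},"force":{"type":"number"}},"required":["deltas"]}

```bash
mkdir -p pics; cat > h.py <<'E'
import numpy as np, cv2
from cell import arm,get_image,camera_params,job
def cam(n):
    p=camera_params(n); f=210/np.tan(np.radians(p["fov_y"])/2)
    K=np.array([[f,0,p["cx"]],[0,f,p["cy"]],[0,0,1]]); return K,np.array(p["distortion"],float),np.array(p["rvec"],float),np.array(p["tvec"],float)
def proj(n,P):
    K,d,r,t=cam(n); return cv2.projectPoints(np.array(P,float).reshape(-1,1,3),r,t,K,d)[0].reshape(-1,2)
def ray(n,uv):
    K,d,r,t=cam(n); x=cv2.undistortPoints(np.array(uv,float).reshape(-1,1,2),K,d).reshape(-1,2)
    R=cv2.Rodrigues(r)[0]; D=np.c_[x,np.ones(len(x))]@R; return -R.T@t, D/np.linalg.norm(D,axis=1)[:,None]
def onplane(n,uv,z):
    c,D=ray(n,uv); return c+D*((z-c[2])/D[:,2])[:,None]
def snap(n,f,crop=None,s=1):
    im=get_image(n)
    if crop: im=im[crop[1]:crop[3],crop[0]:crop[2]]
    im=cv2.resize(im,None,fx=s,fy=s,interpolation=cv2.INTER_CUBIC); cv2.imwrite('pics/'+f,im[:,:,::-1])
E
python3 - <<'E'
from h import *
for n in("side","top"):
    snap(n,n+"0.png",s=1.4); print(n,cam(n),ray(n,[[280,210]]))
print(arm.observe())
E
```

```text
side (array([[449.7540964 ,   0.        , 282.67217342],
       [  0.        , 449.7540964 , 207.55355487],
       [  0.        ,   0.        ,   1.        ]]), array([-0.15167227,  0.        ,  0.        ,  0.        ,  0.        ]), array([ 0.98494061, -2.36442851,  1.18732676]), array([0.40634553, 0.39146999, 0.86906986])) (array([-0.0155103 ,  0.62332684,  0.82756929]), array([[ 0.55008981, -0.57106612, -0.60933135]]))
top (array([[479.52012759,   0.        , 285.64216827],
       [  0.        , 479.52012759, 213.49740718],
       [  0.        ,   0.        ,   1.        ]]), array([-0.04066538,  0.        ,  0.        ,  0.        ,  0.        ]), array([ 2.13069326, -2.16764775,  0.12517532]), array([0.0026509 , 0.62272695, 1.21794701])) (array([ 0.46128614, -0.02201101,  1.28760297]), array([[ 0.13570475,  0.02272362, -0.9904887 ]]))
{'clock': 0.1, 'joints': array([ 1.07034911,  0.43510238,  0.02500013,  1.57396486, -0.01164867,
        1.13403318, -0.07511081]), 'dq': array([ 0.00019657,  0.00010312,  0.00041387,  0.00031754, -0.00066943,
       -0.00267421,  0.00029253]), 'joint_efforts': array([ 2.85215145e-03, -6.69125962e+01,  9.87839475e-01, -3.15147328e+01,
       -6.04432868e-02,  3.73866025e-02, -3.44138346e-05]), 'position': array([ 0.241926  , -0.57579262,  0.22607135]), 'ee_rot': array([-3.07838984e+00, -6.20372176e-01,  5.61101062e-04]), 'force': array([ 0.60314801, -0.42777047,  0.01469356]), 'ft_torque': array([-0.04485571,  0.01481043,  0.00471942]), 'width': 1.0000829141901904}
```

View pics/side0.png

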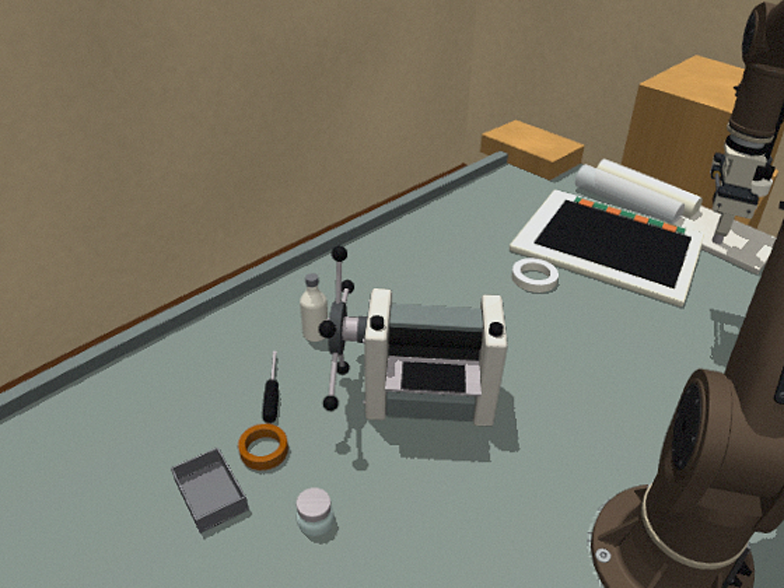

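View pics/top0.png

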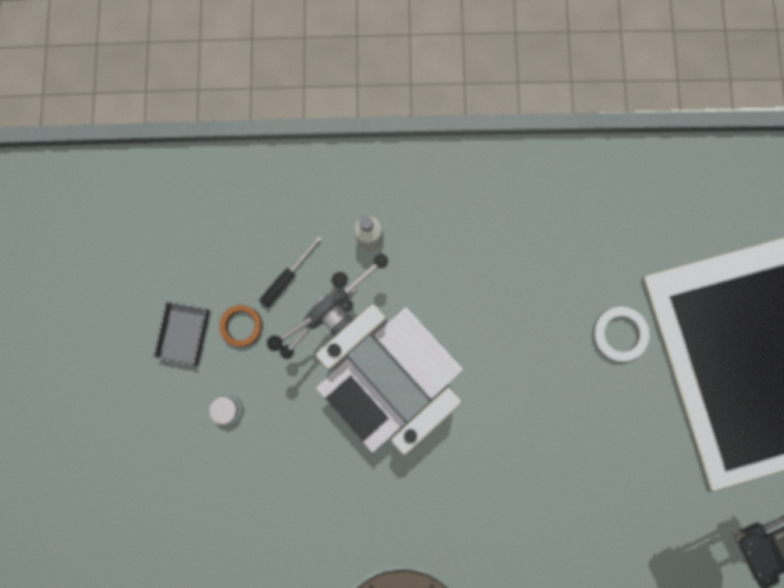

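The side view shows the five balls (in 1.4x pixels) at about (340,254), (347,287), (327,329), (343,367) and (331,403). The top view shows the wheel near (330,307), facing up-left, with the bottle close to its right end. I'll enlarge both.

```bash
python3 - <<'E'
from h import *
a=get_image("side")[165:305,195:295]; b=get_image("top")[145:285,175:310]
a=cv2.resize(a,None,fx=4,fy=4,interpolation=cv2.INTER_CUBIC);b=cv2.resize(b,None,fx=2.9,fy=4,interpolation=cv2.INTER_CUBIC)
cv2.imwrite("pics/c1.png",np.hstack([a,b])[:,:,::-1]);print(a.shape,b.shape)
E
```

```text
(560, 400, 3) (560, 392, 3)
```

View pics/c1.png

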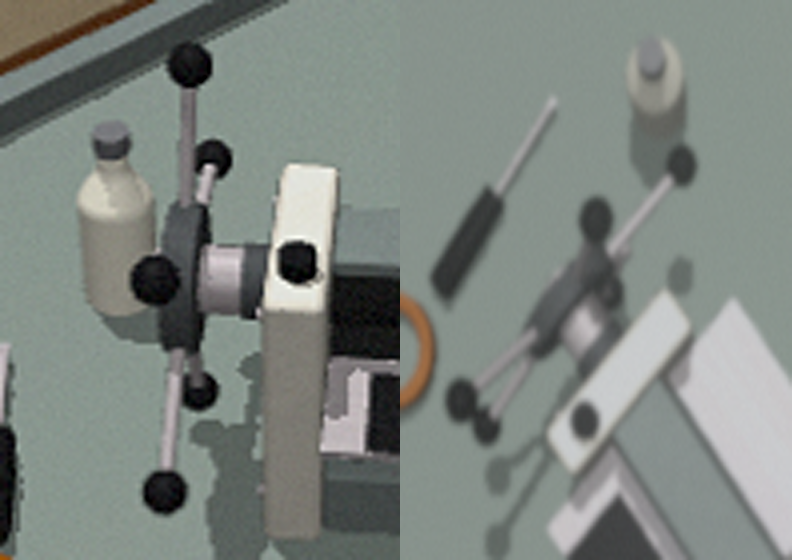

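```bash
cat > fit.py <<'E'
from h import *
from scipy.optimize import least_squares
def frame(yaw):
    y=np.array([np.cos(yaw),np.sin(yaw),0]); z=np.array([0,0,1.]); return np.cross(y,z),y,z
def pts(h,yaw,angs,r):
    x,y,z=frame(yaw); return np.array([[h[0],h[1],.15]+r*(np.sin(a)*x+np.cos(a)*z) for a in angs])
E
python3 - <<'E'
from fit import *
S=np.array([(190,64),(213,158),(155,279),(199,391),(165,492)])/4+[195,165]
T=np.array([(682,165),(597,216),(460,401),(487,428),(608,292)]);T=np.c_[(T[:,0]-400)/2.9+175,T[:,1]/4+145]
from scipy.optimize import linear_sum_assignment as L
def res(p,full=False):
    P=pts(p[:2],p[2],p[3]+np.radians(36+72*np.arange(5)),.125); r=[]
    for n,O in(("side",S),("top",T)):
        q=proj(n,P); D=np.linalg.norm(q[:,None]-O[None],axis=2); i,j=L(D**2); r.append((q-O[j]).ravel())
    return np.concatenate(r)
best=None
for th in np.radians(np.arange(0,72,12)):
  for yaw in (.6,.9,1.2):
    s=least_squares(res,[.63,.09,yaw,th],loss='soft_l1')
    if best is None or s.cost<best.cost: best=s
p=best.x; print(p,np.degrees(p[2:]),best.cost); print(np.round(res(p).reshape(-1,2),1))
for k in range(5):
    a=p[3]+np.radians(72*k); P=pts(p[:2],p[2],[a],.07)
    s=proj("side",P)[0]; t=proj("top",P)[0]
    print(round(np.degrees(a)%360,1),"crop side",(s-[195,165])*4,"top",(t-[175,145])*[2.9,4]+[400,0])
print("spokes",np.degrees(p[3]+np.radians(36+72*np.arange(5)))%360); print(pts(p[:2],p[2],p[3]+np.radians(36+72*np.arange(5)),.125))
g=lambda u,v:[(u-400)/2.9+175,v/4+145]
print("bottle top",onplane("top",[g(652,55)],.14),"screwdr tip,handle",onplane("top",[g(553,100),g(445,285)],.01), "tape",onplane("top",[[241/1.4,326/1.4]],.02), "jar", onplane("top",[[223/1.4,410/1.4]],.05))
E
```

```text
[ 0.59392675  0.11706762  0.71885784 -0.24414042] [ 41.18752031 -13.98821578] 1.1289474860903341
[[ 0.  -0.1]
 [-0.3  0.1]
 [-0.2 -0.2]
 [-0.  -0.5]
 [ 0.2 -0.3]
 [-0.3  0.9]
 [-0.4  0.4]
 [ 0.4  0.1]
 [-0.4 -0.4]
 [ 0.4 -0. ]]
346.0 crop side [177.46569695 201.27038158] top [540.98921519 308.21419508]
58.0 crop side [196.69526527 162.63899949] top [617.88125568 226.41816975]
130.0 crop side [199.30744167 274.67521301] top [621.15668955 252.66083652]
202.0 crop side [183.46243603 388.28745625] top [554.55856997 341.32235701]
274.0 crop side [168.59894299 351.85639476] top [503.38373316 379.49206302]
spokes [ 22.01178422  94.01178422 166.01178422 238.01178422 310.01178422]
[[0.62477845 0.08181052 0.26588835]
 [0.67604075 0.02322833 0.14125479]
 [0.61382429 0.09432885 0.02870682]
 [0.52411011 0.19685358 0.0837819 ]
 [0.53088016 0.18911683 0.23036814]]
bottle top [[0.74617799 0.04684955 0.14      ]] screwdr tip,handle [[0.74894336 0.14808164 0.01      ]
 [0.62371902 0.24886026 0.01      ]] tape [[0.57869636 0.29564406 0.02      ]] jar [[0.42187287 0.31951873 0.05      ]]
```

The fit closes to under 1 px: hub at (0.594, 0.117), face yaw 41.2°. The stub visible in the top crop at (623,255) matches only the stem candidate at 130° (downward, bottle side). The wheel therefore has to turn -130°, by pushing the top spokes away from the bottle in two strokes of 72° and 58°. First I'll move above the wheel with the fingers shut and tool y along the axle.

>>> {"name": "send_rows", "arguments": {
  "deltas": [
    [[0.021,0.031,0.016],[0,0,0.0945],0],
    [[0.021,0.031,0.016],[0,0,0.0945],0],
    [[0.021,0.031,0.016],[0,0,0.0945],0],
    [[0.021,0.031,0.016],[0,0,0.0945],0],
    [[0.021,0.031,0.016],[0,0,0.0945],0],
    [[0.021,0.031,0.016],[0,0,0.0945],0],
    [[0.021,0.031,0.016],[0,0,0.0945],0],
    [[0.021,0.031,0.016],[0,0,0.0945],0],
    [[0.021,0.031,0.016],[0,0,0.0945],0],
    [[0.021,0.031,0.016],[0,0,0.0945],0]
  ],
  "force": 20
}}

```text
clock: 1.2
position: [0.4525, -0.2648, 0.3874]
ee_rot: [2.456, 1.959, -0.0]
force: [1.6, -0.1, 0.0]
width: 0.183
```

>>> {"name": "send_rows", "arguments": {
  "deltas": [
    [[0.021,0.031,0],[0,0,0.0945],0],
    [[0.021,0.031,0],[0,0,0.0945],0],
    [[0.021,0.031,0],[0,0,0.0945],0],
    [[0.021,0.031,0],[0,0,0.0945],0],
    [[0.021,0.031,0],[0,0,0.0945],0],
    [[0.021,0.031,0],[0,0,0.0945],0],
    [[0.021,0.031,0],[0,0,0.0945],0],
    [[0.021,0.031,0],[0,0,0.0945],0],
    [[0.021,0.031,0],[0,0,0.0945],0],
    [[0.021,0.031,0],[0,0,0.0945],0]
  ]
}}

```text
clock: 2.2
position: [0.6628, 0.0448, 0.3865]
ee_rot: [-1.296, -2.862, 0.001]
force: [0.6, -0.5, 0.5]
width: 0.006
```

```bash
cat >> fit.py <<'E'
H=np.array([.5939,.1171]);YAW=.7189
def rep():
    o=arm.observe(); x,y,z=frame(YAW); d=o["position"]-[*H,.15]
    R=cv2.Rodrigues(o["ee_rot"])[0]
    print("t",o["clock"],"pos",o["position"].round(4),"wheel xyz mm",(np.array([d@x,d@y,d@z])*1000).round(1),"F",o["force"].round(1),"w",o["width"])
    print("tool y deg",np.degrees(np.arctan2(R[1,1],R[0,1])),"toolz",R[:,2].round(3),"q",o["joints"].round(2))
E
python3 -c "
from fit import *;rep()"
```

```text
t 2.2 pos [0.6628 0.0448 0.3865] wheel xyz mm [ 99.7   4.2 236.5] F [ 0.6 -0.5  0.5] w 0.006264010582905316
tool y deg 41.26848506005522 toolz [-0. -0. -1.] q [ 0.18  0.5  -0.58  1.15  0.26  1.57  0.38]
```

>>> {"name": "send_rows", "arguments": {
  "deltas": [
    [[-0.001,0.0005,-0.014],[0,0,0],0],
    [[-0.001,0.0005,-0.016],[0,0,0],0],
    [[-0.001,0.0005,-0.016],[0,0,0],0],
    [[-0.001,0.0005,-0.016],[0,0,0],0],
    [[-0.001,0.0005,-0.016],[0,0,0],0],
    [[-0.001,0.0005,-0.016],[0,0,0],0],
    [[-0.001,0.0005,-0.016],[0,0,0],0],
    [[-0.001,0.0005,-0.016],[0,0,0],0],
    [[-0.001,0.0005,-0.015],[0,0,0],0],
    [[-0.001,0.0005,0],[0,0,0],0]
  ]
}}

```text
clock: 3.2
position: [0.6508, 0.0482, 0.2433]
ee_rot: [-1.3, -2.856, 0.004]
force: [-0.4, 0.4, 0.8]
width: 0.004
```

```bash
python3 -c "
from fit import *;rep();snap('side','s2.png',(150,60,350,310),2.4)"
```

```text
t 3.2 pos [0.6508 0.0482 0.2433] wheel xyz mm [89.4 -2.6 93.3] F [-0.4  0.4  0.8] w 0.003691884775695807
tool y deg 41.071340898801864 toolz [-0.004 -0.001 -1.   ] q [ 0.21  0.54 -0.58  1.43  0.3   1.26  0.32]
```

View pics/s2.png

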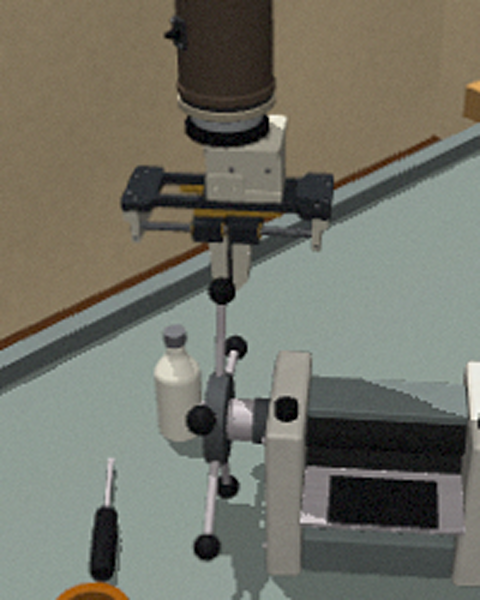

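The shut fingers are lowered right behind the top ball at (222,290), and nothing else has been touched. Starting stroke A.

>>> {"name": "send_rows", "arguments": {
  "deltas": [
    [[-0.0023,0.0046,0],[0,0,0],0],
    [[-0.0028,0.0043,0],[0,0,0],0],
    [[-0.0033,0.0038,0],[0,0,0],0],
    [[-0.0033,0.0038,0],[0,0,0],0],
    [[-0.0033,0.0038,0],[0,0,0],0],
    [[-0.0033,0.0038,0],[0,0,0],0],
    [[-0.0033,0.0038,0],[0,0,0],0],
    [[-0.0033,0.0038,0],[0,0,0],0],
    [[-0.0033,0.0038,0],[0,0,0],0],
    [[-0.0033,0.0038,0],[0,0,0],0]
  ]
}}

```text
clock: 4.25
position: [0.6202, 0.0885, 0.2457]
ee_rot: [-1.301, -2.86, 0.0]
force: [1.6, -1.2, 2.4]
width: 0.004
```

```bash
python3 -c "
from fit import *;rep()"
```

```text
t 4.25 pos [0.6202 0.0885 0.2457] wheel xyz mm [38.9  0.9 95.7] F [ 1.6 -1.2  2.4] w 0.004360581810602151
tool y deg 41.083428202375494 toolz [-0.  0. -1.] q [ 0.16  0.49 -0.59  1.5   0.29  1.23  0.25]
```

Light contact force, about 2 to 3 N. Continuing.

>>> {"name": "send_rows", "arguments": {
  "deltas": [
    [[-0.0033,0.0038,0],[0,0,0],0],
    [[-0.0033,0.0038,0],[0,0,0],0],
    [[-0.0033,0.0038,0],[0,0,0],0],
    [[-0.0033,0.0038,0],[0,0,0],0],
    [[-0.0033,0.0038,0],[0,0,0],0],
    [[-0.0033,0.0038,0],[0,0,0],0],
    [[-0.0033,0.0038,0],[0,0,0],0],
    [[-0.0033,0.0038,0],[0,0,0],0],
    [[-0.0033,0.0038,-0.001],[0,0,0],0],
    [[-0.0033,0.0038,-0.001],[0,0,0],0]
  ]
}}

```text
clock: 5.25
position: [0.5873, 0.1264, 0.2437]
ee_rot: [-1.301, -2.86, 0.0]
force: [1.1, -1.3, 1.4]
width: 0.003
```

>>> {"name": "send_rows", "arguments": {
  "deltas": [
    [[-0.003,0.0034,-0.002],[0,0,0],0],
    [[-0.003,0.0034,-0.002],[0,0,0],0],
    [[-0.003,0.0034,-0.002],[0,0,0],0],
    [[-0.003,0.0034,-0.002],[0,0,0],0],
    [[-0.003,0.0034,-0.002],[0,0,0],0],
    [[-0.003,0.0034,-0.002],[0,0,0],0],
    [[-0.003,0.0034,-0.002],[0,0,0],0],
    [[-0.0026,0.003,-0.002],[0,0,0],0],
    [[-0.002,0.0023,-0.002],[0,0,0],0],
    [[0,0,0],[0,0,0],0]
  ]
}}

```text
clock: 6.25
position: [0.5614, 0.1555, 0.2253]
ee_rot: [-1.3, -2.859, 0.001]
force: [0.5, -0.2, 0.8]
width: 0.005
```

```bash
python3 -c "
from fit import *;rep();snap('side','s3.png',(150,60,350,310),2.4)"
```

```text
t 6.25 pos [0.5614 0.1555 0.2253] wheel xyz mm [-50.3   0.8  75.3] F [ 0.5 -0.2  0.8] w 0.004742198570535295
tool y deg 41.11014518872842 toolz [-0.001 -0.    -1.   ] q [ 0.08  0.44 -0.62  1.64  0.28  1.15  0.1 ]
```

View pics/s3.png

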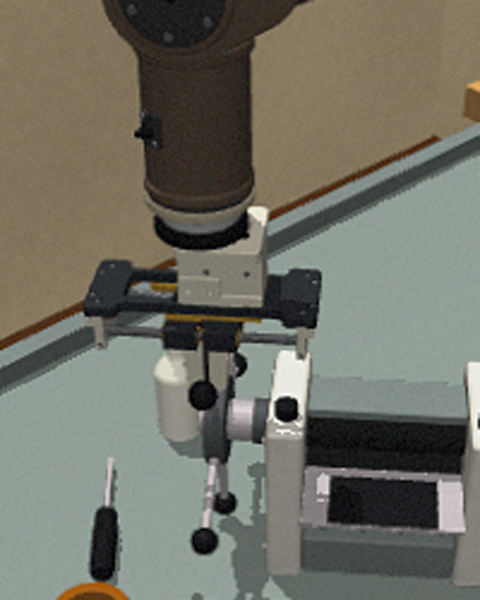

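The pushed ball is at (202,394), geometry puts it at about -41°, and the bystanders have not moved. I'll finish the stroke to about -50°, rise and look again.

>>> {"name": "send_rows", "arguments": {
  "deltas": [
    [[-0.0014,0.0016,-0.0022],[0,0,0],0],
    [[-0.0014,0.0016,-0.0022],[0,0,0],0],
    [[-0.0014,0.0016,-0.0022],[0,0,0],0],
    [[-0.0014,0.0016,-0.0022],[0,0,0],0],
    [[-0.0014,0.0016,-0.0022],[0,0,0],0],
    [[0,0,0],[0,0,0],0],
    [[0.001,-0.001,0.005],[0,0,0],0],
    [[0,0,0.02],[0,0,0],0],
    [[0,0,0.03],[0,0,0],0],
    [[0,0,0.03],[0,0,0],0]
  ]
}}

```text
clock: 7.3
position: [0.5556, 0.1619, 0.3006]
ee_rot: [-1.3, -2.859, 0.001]
force: [0.8, -0.0, 0.6]
width: 0.002
```

>>> {"name": "send_rows", "arguments": {
  "deltas": [
    [[0,0,0.035],[0,0,0],0],
    [[0.012,-0.0135,0],[0,0,0],0],
    [[0.012,-0.0135,0],[0,0,0],0],
    [[0.012,-0.0135,0],[0,0,0],0],
    [[0.012,-0.0135,0],[0,0,0],0],
    [[0.012,-0.0135,0],[0,0,0],0],
    [[0.012,-0.0135,0],[0,0,0],0],
    [[0.012,-0.0135,0],[0,0,0],0],
    [[0.012,-0.0135,0],[0,0,0],0],
    [[0,0,0],[0,0,0],0]
  ]
}}

```text
clock: 8.3
position: [0.6537, 0.0509, 0.3339]
ee_rot: [1.306, 2.857, -0.002]
force: [-0.3, 0.2, -1.0]
width: 0.006
```

```bash
python3 -c "
from fit import *;rep();snap('side','s4.png',(180,145,300,305),3.7)
for p in(58,56,54,60): print(p,((proj('side',pts(H,YAW,np.radians(p-36*np.array([0,1,3,5,7,9])),.125))-[180,145])*3.7).round().tolist())"
```

```text
t 8.3 pos [0.6537 0.0509 0.3339] wheel xyz mm [ 89.2   1.4 183.9] F [-0.3  0.2 -1. ] w 0.005550265923595788
tool y deg 40.85274086281488 toolz [-0.    -0.001 -1.   ] q [ 0.19  0.49 -0.58  1.28  0.27  1.44  0.34]
58 [[245.0, 146.0], [231.0, 133.0], [200.0, 331.0], [208.0, 527.0], [239.0, 435.0], [251.0, 221.0]]
56 [[245.0, 143.0], [230.0, 134.0], [199.0, 339.0], [209.0, 528.0], [240.0, 430.0], [251.0, 215.0]]
54 [[244.0, 141.0], [229.0, 136.0], [199.0, 347.0], [210.0, 529.0], [240.0, 424.0], [251.0, 210.0]]
60 [[246.0, 148.0], [232.0, 131.0], [200.0, 323.0], [207.0, 526.0], [238.0, 440.0], [251.0, 226.0]]
```

View pics/s4.png

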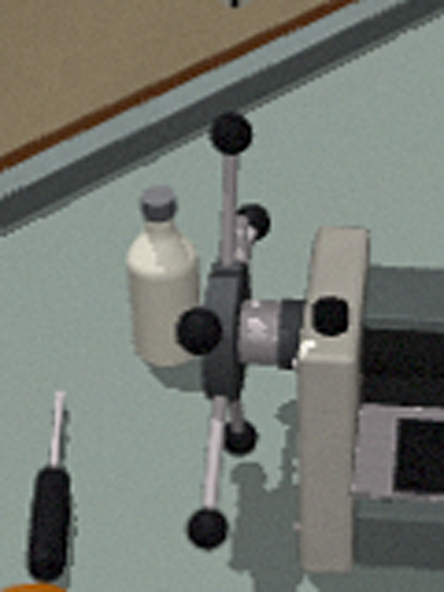

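The balls at (231,132), (254,221), (199,330), (241,437) and (208,527) match a stem angle of 58° to within 1–2 px. The stem stub shows at about (243,225), which confirms the choice, and the contact model predicted -50° exactly. On to stroke B, stopping slightly short.

>>> {"name": "send_rows", "arguments": {
  "deltas": [
    [[0,0,-0.011],[0,0,0],0],
    [[0,0,-0.013],[0,0,0],0],
    [[0,0,-0.013],[0,0,0],0],
    [[0,0,-0.013],[0,0,0],0],
    [[0,0,-0.013],[0,0,0],0],
    [[0,0,-0.013],[0,0,0],0],
    [[0,0,-0.013],[0,0,0],0],
    [[0,0,0],[0,0,0],0],
    [[-0.0033,0.0038,0],[0,0,0],0],
    [[-0.0033,0.0038,0],[0,0,0],0]
  ]
}}

```text
clock: 9.35
position: [0.6455, 0.0623, 0.2464]
ee_rot: [1.301, 2.859, 0.001]
force: [1.0, -0.6, -0.2]
width: 0.006
```

>>> {"name": "send_rows", "arguments": {
  "deltas": [
    [[-0.0033,0.0038,0],[0,0,0],0],
    [[-0.0033,0.0038,0],[0,0,0],0],
    [[-0.0033,0.0038,0],[0,0,0],0],
    [[-0.0033,0.0038,0],[0,0,0],0],
    [[-0.0033,0.0038,0],[0,0,0],0],
    [[-0.0033,0.0038,0],[0,0,0],0],
    [[-0.0033,0.0038,0],[0,0,0],0],
    [[-0.0033,0.0038,0],[0,0,0],0],
    [[-0.0033,0.0038,0],[0,0,0],0],
    [[-0.0033,0.0038,0],[0,0,0],0]
  ]
}}

```text
clock: 10.35
position: [0.612, 0.1002, 0.2457]
ee_rot: [-1.301, -2.86, 0.0]
force: [1.9, -2.3, 1.8]
width: 0.006
```

>>> {"name": "send_rows", "arguments": {
  "deltas": [
    [[-0.0033,0.0038,0],[0,0,0],0],
    [[-0.0033,0.0038,0],[0,0,0],0],
    [[-0.0033,0.0038,0],[0,0,0],0],
    [[-0.0033,0.0038,0],[0,0,0],0],
    [[-0.0033,0.0038,0],[0,0,0],0],
    [[-0.0033,0.0038,0],[0,0,0],0],
    [[-0.0033,0.0038,-0.001],[0,0,0],0],
    [[-0.0033,0.0038,-0.001],[0,0,0],0],
    [[0,0,0],[0,0,0],0],
    [[0,0,0],[0,0,0],0]
  ]
}}

```text
clock: 11.35
position: [0.5858, 0.1307, 0.2438]
ee_rot: [-1.3, -2.86, -0.001]
force: [-0.1, -0.1, -0.2]
width: 0.004
```

```bash
python3 -c "
from fit import *;rep()"
```

```text
t 11.35 pos [0.5858 0.1307 0.2438] wheel xyz mm [-15.6   2.8  93.8] F [-0.1 -0.1 -0.2] w 0.004192934979131094
tool y deg 41.11224314251632 toolz [-0.     0.001 -1.   ] q [ 0.11  0.45 -0.61  1.57  0.27  1.2   0.17]
```

>>> {"name": "send_rows", "arguments": {
  "deltas": [
    [[-0.0019,0.0021,-0.0015],[0,0,0],0],
    [[-0.0019,0.0021,-0.0015],[0,0,0],0],
    [[-0.0019,0.0021,-0.0015],[0,0,0],0],
    [[-0.0019,0.0021,-0.0015],[0,0,0],0],
    [[-0.0019,0.0021,-0.0015],[0,0,0],0],
    [[-0.0019,0.0021,-0.0015],[0,0,0],0],
    [[-0.0019,0.0021,-0.0015],[0,0,0],0],
    [[-0.0019,0.0021,-0.0015],[0,0,0],0],
    [[-0.0019,0.0021,-0.0012],[0,0,0],0],
    [[0,0,0],[0,0,0],0]
  ]
}}

```text
clock: 12.35
position: [0.5685, 0.1495, 0.2302]
ee_rot: [-1.3, -2.86, 0.0]
force: [-0.1, -0.6, 0.9]
width: 0.009
```

```bash
python3 -c "
from fit import *;rep();snap('side','s5.png',(180,145,300,305),3.7)
for p in(0,1,2,3,4): print(p,((proj('side',pts(H,YAW,np.radians(p-36*np.array([1,3,5,7,9])),.125))-[180,145])*3.7).round().tolist())"
```

```text
t 12.35 pos [0.5685 0.1495 0.2302] wheel xyz mm [-41.1   2.2  80.2] F [-0.1 -0.6  0.9] w 0.008774896892012333
tool y deg 41.111511492515845 toolz [-0.  0. -1.] q [ 0.09  0.45 -0.62  1.62  0.28  1.16  0.12]
0 [[204.0, 276.0], [203.0, 511.0], [233.0, 470.0], [251.0, 260.0], [238.0, 129.0]]
1 [[204.0, 272.0], [203.0, 510.0], [233.0, 473.0], [251.0, 263.0], [238.0, 129.0]]
2 [[204.0, 269.0], [202.0, 508.0], [233.0, 475.0], [251.0, 266.0], [238.0, 129.0]]
3 [[205.0, 265.0], [202.0, 506.0], [232.0, 477.0], [251.0, 269.0], [239.0, 129.0]]
4 [[205.0, 261.0], [202.0, 504.0], [232.0, 479.0], [251.0, 272.0], [239.0, 130.0]]
```

View pics/s5.png

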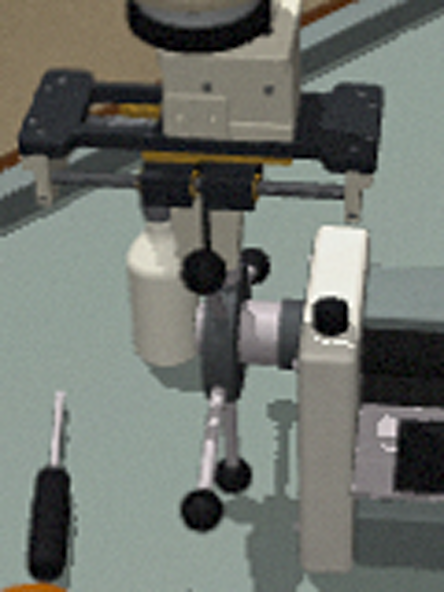

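Balls at (203,271), (200,510) and (234,474) give a stem angle of about +1.3°, as the contact model expected. I'll make a last nudge of about 2 mm, then back off.

>>> {"name": "send_rows", "arguments": {
  "deltas": [
    [[-0.0005,0.0006,-0.0005],[0,0,0],0],
    [[-0.0005,0.0006,-0.0005],[0,0,0],0],
    [[0,0,0],[0,0,0],0],
    [[0,0,0],[0,0,0],0],
    [[0.002,-0.0022,0.003],[0,0,0],0],
    [[0.002,-0.0022,0.01],[0,0,0],0],
    [[0,0,0.025],[0,0,0],0],
    [[0,0,0.035],[0,0,0],0],
    [[0,0,0.035],[0,0,0],0],
    [[0,0,0.02],[0,0,0],0]
  ]
}}

```text
clock: 13.4
position: [0.5724, 0.1464, 0.3613]
ee_rot: [1.3, 2.858, 0.005]
force: [-0.4, 0.9, 0.3]
width: 0.003
```

>>> {"name": "send_rows", "arguments": {
  "deltas": [
    [[0,-0.02,0.03],[0,0,0],0],
    [[0,-0.03,0.03],[0,0,0],0],
    [[0,-0.03,0.02],[0,0,0],0],
    [[0,-0.03,0],[0,0,0],0],
    [[0,-0.03,0],[0,0,0],0],
    [[0,-0.03,0],[0,0,0],0],
    [[0,-0.03,0],[0,0,0],0],
    [[0,-0.03,0],[0,0,0],0],
    [[0,0,0],[0,0,0],0],
    [[0,0,0],[0,0,0],0]
  ]
}}

```text
clock: 14.4
position: [0.5718, -0.0847, 0.438]
ee_rot: [1.303, 2.859, 0.001]
force: [0.2, 0.9, -0.0]
width: 0.006
```

```bash
python3 - <<'E'
from fit import *
rep()
a=get_image("side")[165:305,195:295]; b=get_image("top")[145:285,175:310]
a=cv2.resize(a,None,fx=4,fy=4,interpolation=cv2.INTER_CUBIC);b=cv2.resize(b,None,fx=2.9,fy=4,interpolation=cv2.INTER_CUBIC)
cv2.imwrite("pics/c6.png",np.hstack([a,b])[:,:,::-1])
for p in(-2,-1,0,1,2): print(p,((proj('side',pts(H,YAW,np.radians(p-36*np.array([1,3,5,7,9])),.125))-[195,165])*4).round(1).tolist(),((proj('top',pts(H,YAW,np.radians(p-36*np.array([1,9])),.125))-[175,145])*[2.9,4]+[400,0]).round(1).tolist(),"stem",((proj('side',pts(H,YAW,[np.radians(p)],.07))-[195,165])*4).round(1).tolist())
E
```

```text
t 14.4 pos [ 0.5718 -0.0847  0.438 ] wheel xyz mm [ 137.3 -149.5  288. ] F [ 0.2  0.9 -0. ] w 0.005992865475174015
tool y deg 40.99480844697532 toolz [ 0.     0.001 -1.   ] q [ 0.44  0.32 -0.56  1.27  0.17  1.59  0.62]
-2 [[159.5, 226.8], [160.2, 476.1], [193.2, 423.5], [211.8, 194.9], [195.9, 59.0]] [[475.2, 375.7], [620.6, 195.1]] stem [[180.9, 182.3]]
-1 [[159.9, 222.7], [159.8, 474.4], [192.8, 426.0], [211.7, 198.1], [196.3, 59.0]] [[476.6, 373.4], [622.5, 193.3]] stem [[181.2, 180.9]]
0 [[160.3, 218.5], [159.5, 472.7], [192.3, 428.5], [211.7, 201.3], [196.8, 59.1]] [[478.1, 371.0], [624.4, 191.6]] stem [[181.4, 179.5]]
1 [[160.7, 214.4], [159.1, 471.0], [191.9, 431.0], [211.6, 204.4], [197.2, 59.3]] [[479.6, 368.6], [626.3, 189.8]] stem [[181.7, 178.2]]
2 [[161.1, 210.4], [158.8, 469.1], [191.5, 433.5], [211.6, 207.7], [197.7, 59.6]] [[481.1, 366.2], [628.1, 188.2]] stem [[182.0, 176.9]]
```

View pics/c6.png

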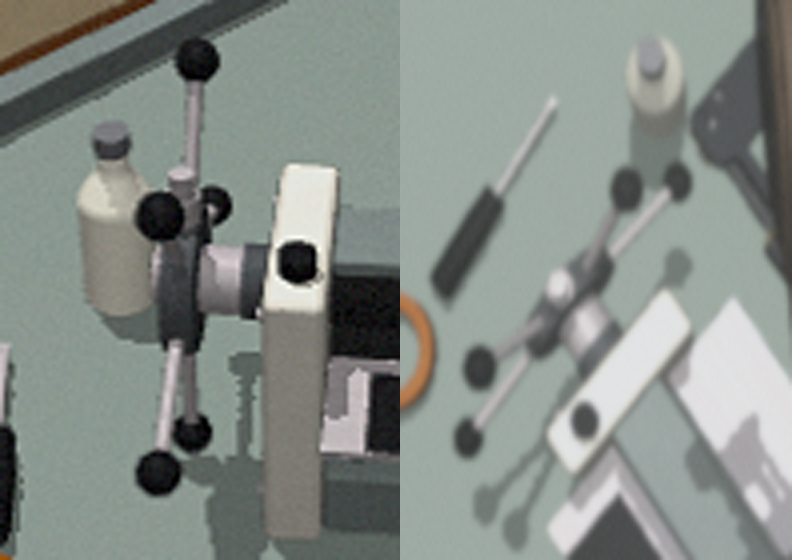

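The stem stands up at (181,180) side and (560,290) top. Balls at (160,215), (159,472), (192,432), (212,205) and (197,60) suggest about +1°. I'll refine that numerically.

```bash
python3 - <<'E'
from fit import *
obs=[]
for n in("side","top"):
    g=cv2.cvtColor(get_image(n),cv2.COLOR_RGB2GRAY).astype(float)
    for k in(1,3,5,7,9):
        if n=="top" and k in(3,5): continue
        q=proj(n,pts(H,YAW,[np.radians(1-36*k)],.125))[0]; c=q.copy()
        for _ in range(6):
            yy,xx=np.mgrid[:420,:560]; w=(np.hypot(xx-c[0],yy-c[1])<7)*np.clip((55 if n=="side" else 90)-g,0,30); c=np.array([(w*xx).sum(),(w*yy).sum()])/w.sum()
        obs.append((n,k,c)); print(n,k,(c-q).round(2))
def res(p): return np.concatenate([proj(n,pts(p[:2],p[2],[p[3]-np.radians(36*k)],.125))[0]-c for n,k,c in obs])
for f in(0,1):
    s=least_squares(res if f else lambda t:res([*H,YAW,t[0]]),[*H,YAW,0] if f else [0],loss='soft_l1'); print(s.x,np.degrees(s.x[-1]),s.cost)
E
```

```text
side 1 [-0.33  0.27]
side 3 [-0.54  0.2 ]
side 5 [-0.3   0.44]
side 7 [0.43 0.15]
side 9 [-0.44 -0.22]
top 1 [-0.27 -0.48]
top 7 [ 0.04 -0.89]
top 9 [-0.13 -0.33]
[0.01709813] 0.9796506806774453 1.1467189673943745
[0.59456759 0.11754201 0.71635025 0.01665135] 0.9540520492087424 0.6909036348333895
```

The two fits agree at +1.0°, within what the calibration can resolve, and the robot is clear of everything. The wheel read the same in the last two looks, so I'm handing in.

```bash
python3 -c "
from fit import *;rep();print(job.sign_off())"
```

```text
t 14.6 pos [ 0.5719 -0.0828  0.4379] wheel xyz mm [ 135.9 -148.2  287.9] F [0.5 0.1 0.1] w 0.006925791444888545
tool y deg 41.1910331975806 toolz [ 0.  0. -1.] q [ 0.44  0.32 -0.56  1.27  0.17  1.59  0.62]
the job is handed in; nothing more can be done
None
```

The stem now points up to within about 1°, and I have handed the job in. I turned the wheel about 129° with the fingers shut, pushing two spokes in turn. The forces I read between strokes stayed under about 4 N. The arm was then lifted clear, and the whole job took 14.6 s.

- **Angle:** two fits of the final pictures put the stem at +0.95° and +0.98° from vertical. Camera calibration is uncertain by roughly that much, so I did not nudge it again.
- **Stem direction:** the stub itself shows upright on top of the hub in both camera views.
- **Standing still:** the wheel read the same in the last two looks, taken after the fingers had left it.
- **Bystanders:** the bottle, the screwdriver and the visible edge of the tape are where they started. I did not look at the jar, tray or ring light again, but the tool stayed well above all of them.
- **Disagreements:** no check failed. The individual balls gave slightly different angles by eye, from 0.4° to 1.5°.

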